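# Free-run check of a microscope swing arm

## Task

The bearing of the bench microscope's swing arm has just been greased and must be checked for free running: take the upright handle at the end of the arm, set the arm swinging gently and let go, and while it glides by itself, clearly moving, for at least three seconds go along with it, the open fingers around the handle (within 20 mm of its middle) but not touching it, so that it can be caught before it bangs into an end stop. Then take hold of the handle again, bring the lens over the middle of the Petri dish and let go, leaving the arm at rest there. Leave the dish and the things around it as they are.

Things in the scene. Friction and masses are not known exactly. Their poses are not given: they have to be found in the camera images.
- swingarm: all that swings about the post: steel boom tube, 20 mm diameter, axis 200 mm above the bench; on it the upright microscope body (white, 54 mm diameter, black lens ring below, blue camera box on top up to 268 mm) and at its end the handle. Origin where the axes of tube and microscope body cross, 245 mm from the post's axis; its -x axis runs along the tube to the handle, +x to the post, z up
- stand: boom stand, fixed, beyond the work: white base plate 200 x 260 x 22 mm with an upright steel post, 30 mm diameter, 294 mm high, in its middle, on which the arm turns. Origin at the middle of the plate's front edge, underside; +x to the post (axis 100 mm from the origin). The arm turns until 0.75 rad either side of the stand's -x direction, where hard end stops hold it
- handle (a point): middle of the grip of the handle: an upright black round bar of 20 mm diameter at the free end of the boom, 360 mm from the post's axis, standing on an aluminium block 32 x 32 mm. The bar runs from 218 to 266 mm above the bench (its top narrows up to 272 mm); this point lies on its axis, 242 mm above the bench. Take it from above; there are about 75 mm free between it and the microscope body
- lens (a point): centre of the lens at the underside of the microscope body, 245 mm from the post's axis, 124 mm above the bench. How the arm swings: ball bearing, no spring, no brake; let go, it coasts on, losing some 60 % of its speed in 4 s (drag 0.014 N m s/rad, dry friction 0.0005 N m), and stays where it is left. Inertia about the post nominally 0.065 kg m2, up to 40 % less or more
- lightbase: flat white light base 130 x 170 x 34 mm with a round black stage of 100 mm diameter (top 36 mm above the bench), fixed to the bench under the path of the lens. Origin at the centre of its underside
- dish: open clear Petri dish, 60 mm diameter, 14 mm high, loose on the stage of the light base. Origin at the centre of its underside, 36 mm above the bench; with the arm at the right angle the lens passes within 9 mm of being straight above its centre
- slidebox: blue slide box with white lid, 87 x 97 x 35 mm, loose on the bench; leave alone. Origin at the centre of its underside
- dishstack: stack of four closed dishes, 93 mm diameter, 55 mm high, loose on the bench; leave alone. Origin at the centre of its underside
- beaker: small glass beaker, 66 mm diameter, 75 mm high, loose on the bench; leave alone. Origin at the centre of its underside
Things that resemble listed ones, but are neither listed nor needed, are in the scene too. Leave any purple or turquoise look-alike of the dish alone.

How it is judged:
By the outcome, as a careful person would: the job done as asked, in the order asked, and still so for the second after the job is handed in, with the robot touching nothing.
It also fails if it takes over 58 s, if anything falls off the work surface, if the arm or the gripper's body presses on something with over 40 N, if the wrist force passes 120 N, or if a joint passes its speed limit or range.

## Robot

A 6-joint arm with a two-finger parallel gripper is mounted at the origin on the work surface. World frame = base frame: x ahead of the robot, y to its left, z up, the work surface at z = 0. Lengths are in m, angles in rad, forces in N, time in s.
With the tool pointing down it reaches from about 0.225 to 0.875 m from the base axis. Payload 3.4 kg.
Tool frame: the origin (TCP) lies between the finger pads, 19 mm behind the fingertips; this is the grasp point; y points along the fingers, x is the direction in which the jaws open and shut, and the axes are right-handed (so a half turn about y gives the same grasp; the last joint's range is limited). The gripper opens to 85 mm and grips with 20 to 120 N. Pads are 22 mm wide; open, the fingers measure 114 mm over their backs; the gripper's body (76 mm by 85 mm) begins 54 mm behind the grasp point. The pads swing forward as they close: fully open they stand 13 mm farther back than shut.
Start: joints at [-1.312, 0.276, 1.505, -0, 1.361, -0.121], TCP at [0.213, -0.534, 0.25] pointing down, gripper open.
Joint ranges: [-2.89, 2.89], [-0.75, 2.08], [0.22, 2.7], [-1.18, 4.32], [0.11, 2.71], [-2.7, 2.7]. Speed limits (rad/s): [2.57, 2.57, 3.14, 3.14, 3.14, 3.14].

## Interface

Orientations are given as a unit quaternion [w, x, y, z].
In Python, from rig import manip gives the robot as it stands.
- The arm moves only by the tool arm_command, never from a script. Its argument "commands" is a list of rows, each a list of 3 entries, a list of its own where there are three numbers: the finger opening in cm, from 0 to 8.54, then the shift along the world's x, y, z in cm, then the turn about the world's z in rad. A call has 1 to 12 rows; each row shifts and turns the commanded pose from where the row before left it; what a row does not reach is not made up. A row lasts 1/10 s, in which the tool goes at most 50 mm and 8.59 degrees, less where a joint would pass 70% of its speed; a pose out of reach is approached as far as the arm can. A call with a gripper value outside its range is refused whole. The fingers move at their own pace and stop on an object; "grip_force" is the grip in N (left out, the last holds). Time passes only in rows, so rows that do not move let the fingers close. It gives the time, the measured TCP pose, the force and the opening at its end, in the units of the state.
- manip.get_state(): the state, without advancing time (a new reading comes with each control period).
- manip.get_image(name): name is "side" or "top"; returns a dict with "pixels" (384x512x3 uint8, red, green, blue), "range_z" (384x512 float32, m along the optical axis (not along the pixel's ray), 0 where there is no reading), "intrinsics" (3x3 intrinsics, pixels), "k1" (the pictures are not rectified: a ray, as slopes to the right and down, at radius r is drawn at 1 + k1 r^2 times it, then the intrinsics apply), "R" (3x3) and "t" (3): a world point X has camera coordinates R X + t. Camera axes: x right, y down, z forward; pixel columns grow to the right and rows downward; lengths in m; the calibration is good to about 2 mm. A picture is of the moment at which its call begins.
- manip.sign_off(): hands the job in, once; it reports no verdict.
The state is a dict: "clock": time; "qpos": joint angles; "qd": joint speeds; "effort": joint torques, N m; "position": TCP position; "ee_rot": TCP orientation; "contact_force": force on the tool from outside, world axes, zero at the start; "moment": the same for the moment, N m; "width": finger opening in m.
Only numpy, scipy, OpenCV 4.12 (cv2) and the standard library are available. Lean on these libraries where they do the work, as an engineer would, in place of code of your own. Each camera call takes 0.05 s, during which the arm holds its last target.

## Working session

There is one attempt and no reset: what is moved stays moved. The work goes in short steps, Python scripts to look and compute and a tool call to move; the robot and the scene stay as the last step left them, time stands still between calls to the robot, and variables do not carry over. Pictures are saved under pics/ and viewed, and the job is handed in when it is done.

Besides the shell and the picture viewer there is one more tool, called as a command line: name --argument value ..., lists and objects as JSON in quotes. arm_command: Moves the arm, as the interface text tells. Its arguments: {"type":"object","properties":{"commands":{"type":"array"},"grip_force":{"type":"number"}},"required":["commands"]}

```bash
mkdir -p pics; ls; cat > h.py <<'E'
from rig import manip
import numpy as np, cv2
def grab(n):
    im=manip.get_image(n); np.savez('last_%s.npz'%n,**{k:np.array(v) for k,v in im.items()}); return im
def load(n): return dict(np.load('last_%s.npz'%n))
def world(im,u,v,z=None,rng=None):
    K=im['intrinsics'];k1=float(im['k1'])
    xd=np.array([(u-K[0,2])/K[0,0],(v-K[1,2])/K[1,1]]); x=xd.copy()
    for _ in range(30): x=xd/(1+k1*(x@x))
    d=np.array([x[0],x[1],1]);R=im['R'];t=im['t']
    c=-R.T@t; dw=R.T@d
    s=(z-c[2])/dw[2] if z is not None else (rng if rng is not None else im['range_z'][int(round(v)),int(round(u))])
    return c+s*dw
def proj(im,X):
    c=im['R']@np.array(X)+im['t'];x=c[:2]/c[2];x=x*(1+float(im['k1'])*(x@x));K=im['intrinsics']
    return np.array([K[0,0]*x[0]+K[0,2],K[1,1]*x[1]+K[1,2]])
def save(im,n,crop=None,sc=1):
    p=im['pixels'][:,:,::-1]
    if crop: p=p[crop[1]:crop[3],crop[0]:crop[2]]
    cv2.imwrite('pics/'+n,cv2.resize(p,None,fx=sc,fy=sc,interpolation=cv2.INTER_CUBIC))
E
python3 - <<'E'
from h import *
for n in('top','side'):
    im=grab(n);save(im,n+'0.png',sc=1.5);print(n,-im['R'].T@im['t'],im['k1'],im['intrinsics'][0])
print(manip.get_state())
E
```

```text
pics
top [0.40509307 0.06826767 1.44936035] -0.049785551839747005 [492.55884284   0.         258.79371087]
side [0.54340622 0.9393189  0.90911382] -0.020679044151812917 [433.29898339   0.         249.28438761]
{'clock': 0.1, 'qpos': array([-1.31197847e+00,  2.76537107e-01,  1.50602014e+00, -2.44326063e-05,
        1.36074049e+00, -1.20991932e-01]), 'qd': array([ 0.0014884 , -0.00066499, -0.00449233, -0.0009914 , -0.00246045,
        0.00084234]), 'effort': array([ 1.22760437e-03, -4.17701733e+01, -2.46404350e+01, -5.75919421e-05,
        5.80465261e-03,  2.15178130e-05]), 'position': array([ 0.2130505 , -0.5335775 ,  0.24921774]), 'ee_rot': array([ 0.58578418, -0.58500511,  0.39708686, -0.39616655]), 'contact_force': array([-0.62563416,  0.67886128,  0.23593364]), 'moment': array([0.01415211, 0.03247925, 0.01734891]), 'width': 0.08505052219654108}
```

View pics/top0.png

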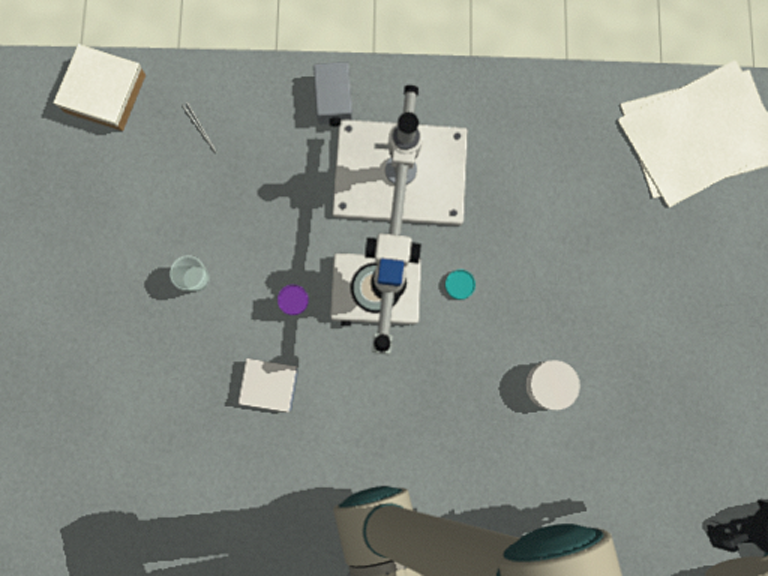

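View pics/side0.png

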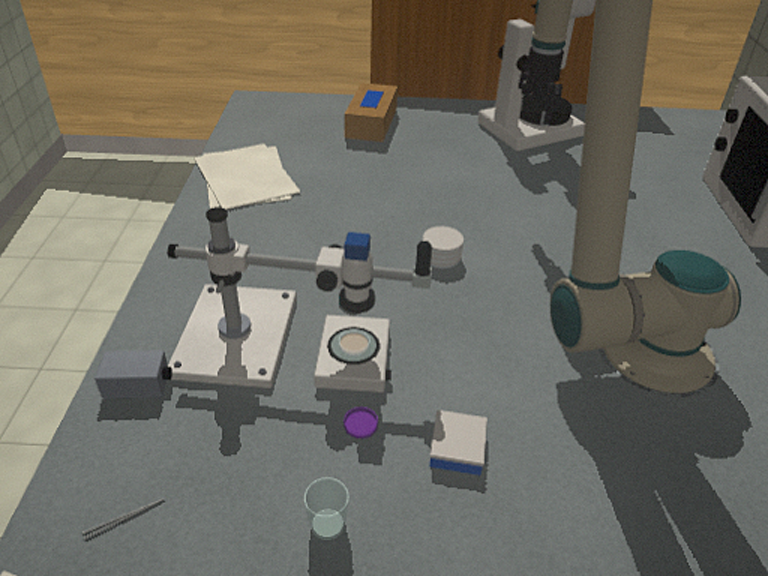

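The top picture shows the post cap near (271,81), the handle near (255,228) and the dish left of the body near (248,191), in raw pixels. The side picture shows the dish at about (236,229). I'll enlarge both.

```bash
python3 - <<'E'
from h import *
im=load('top');save(im,'topc.png',(210,40,330,250),2.8);save(im,'topd.png',(210,150,300,245),6)
im=load('side');save(im,'sided.png',(195,140,300,270),4.5)
E
```

```text
(no output)
```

View pics/topc.png

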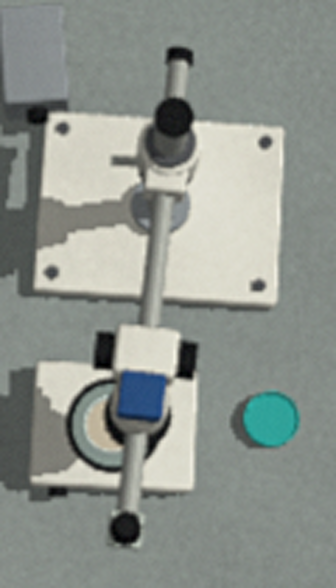

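View pics/topd.png

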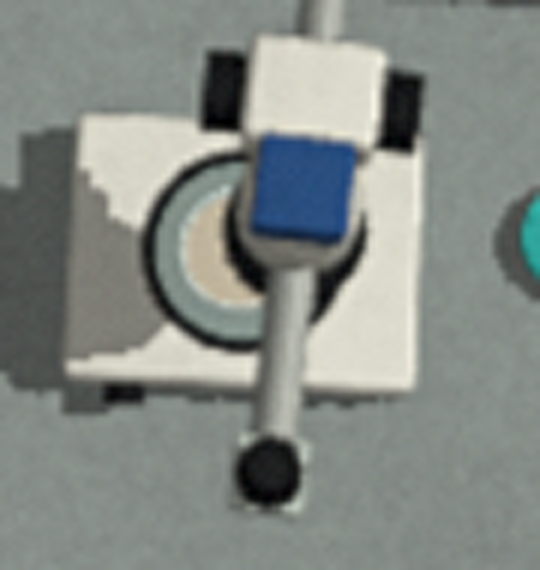

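View pics/sided.png

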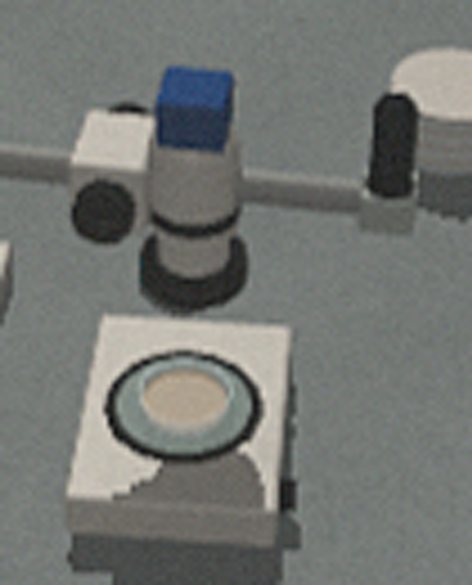

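Enlarged, the top crop shows the post cap at crop (175,118), the plate corners at about (51,113), (284,128), (275,306) and (34,290), and the handle top at (269,471) in the second crop. In the side crop, the dish rim ellipse is centred near (186,393) and the stage near (185,405).

```bash
cat > m.py <<'E'
from h import *
np.set_printoptions(precision=4,suppress=True)
T=load('top');S=load('side')
tc=lambda u,v:(210+(u+.5)/2.8-.5,40+(v+.5)/2.8-.5)
td=lambda u,v:(210+(u+.5)/6-.5,150+(v+.5)/6-.5)
sd=lambda u,v:(195+(u+.5)/4.5-.5,140+(v+.5)/4.5-.5)
C=[world(T,*tc(*p),z=.022) for p in((51,113),(284,128),(275,306),(34,290))]
for c in C:print(c[:2])
m=np.mean(C,0);print('plate mid',m[:2],'sides',np.linalg.norm(C[0]-C[1]),np.linalg.norm(C[1]-C[2]))
print('cap',world(T,*tc(175,118),z=.294)[:2])
h=world(T,*td(269,471),z=.27);print('handle top',h[:2], 'dist',np.linalg.norm(h[:2]-m[:2]))
print('side handle mid',world(S,*sd(394,144),z=.242))
print('stage side',world(S,*sd(185,405),z=.036)[:2],'dish side rim',world(S,*sd(186.5,393),z=.05)[:2])
# range-based point cloud checks
def cloud(im):
    v,u=np.mgrid[0:384,0:512];P=[]
    K=im['intrinsics'];d=cv2.undistortPoints(np.stack([u,v],-1).reshape(-1,1,2).astype(float),K,np.array([float(im['k1']),0,0,0])).reshape(-1,2)
    r=im['range_z'].reshape(-1);c=np.c_[d,np.ones(len(d))]*r[:,None]
    W=(c-im['t'])@im['R'];W[r==0]=np.nan;return W.reshape(384,512,3)
for n,im in(('top',T),('side',S)):
    W=cloud(im);np.save('W%s.npy'%n,W)
    k=(np.linalg.norm(W[...,:2]-h[:2],axis=-1)<.03)&(W[...,2]>.225)&(W[...,2]<.29);print(n,'handle cloud',k.sum(),W[k].mean(0),W[k].min(0),W[k].max(0))
    k=(np.linalg.norm(W[...,:2]-m[:2],axis=-1)<.06)&(W[...,2]>.28);print(n,'post top',k.sum(),W[k].mean(0),W[k].min(0),W[k].max(0))
E
python3 m.py
```

```text
[0.9453 0.1298]
[ 0.9354 -0.1233]
[ 0.7371 -0.1137]
[0.7483 0.1424]
plate mid [0.8415 0.0088] sides 0.2533072472616111 0.19854935019449452
cap [0.8407 0.0093]
handle top [0.4826 0.0459] dist 0.36079142962359095
side handle mid [0.4837 0.0441 0.242 ]
stage side [0.6019 0.0547] dish side rim [0.6008 0.0581]
top handle cloud 91 [0.4844 0.0459 0.2698] [0.4733 0.0348 0.226 ] [0.4975 0.0566 0.2776]
top post top 170 [0.8405 0.0111 0.2947] [ 0.8232 -0.0052  0.286 ] [0.8573 0.0271 0.3012]
side handle cloud 173 [0.4842 0.053  0.253 ] [0.4715 0.0374 0.2253] [0.496  0.0618 0.2739]
side post top 122 [0.8406 0.0165 0.2912] [ 0.8244 -0.0039  0.2806] [0.8594 0.0311 0.2962]
```

```bash
cat >> m.py <<'E'
from scipy.spatial.transform import Rotation as Ro
print(Ro.from_quat(manip.get_state()['ee_rot'],scalar_first=True).as_matrix())
a=np.linspace(0,2*np.pi,200)
def ov(im,cx,cy,r,z,img,col,crop,sc):
    for t in a:
        p=proj(im,[cx+r*np.cos(t),cy+r*np.sin(t),z]);q=((p[0]-crop[0]+.5)*sc,(p[1]-crop[1]+.5)*sc);cv2.circle(img,(int(q[0]),int(q[1])),0,col,-1)
for n,im,crop,sc in(('t',T,(210,150,300,245),6),('s',S,(210,205,265,250),10)):
    img=cv2.resize(im['pixels'][crop[1]:crop[3],crop[0]:crop[2],::-1],None,fx=sc,fy=sc,interpolation=cv2.INTER_CUBIC)
    ov(im,.601,.058,.03,.05,img,(0,0,255),crop,sc);ov(im,.601,.058,.03,.036,img,(0,255,0),crop,sc);ov(im,.602,.055,.05,.036,img,(255,0,255),crop,sc)
    cv2.imwrite('pics/ov_%s.png'%n,img)
E
python3 m.py|tail -3
```

```text
[[ 0.3707 -0.0005  0.9287]
 [-0.9287  0.0016  0.3707]
 [-0.0017 -1.      0.0002]]
```

View pics/ov_t.png

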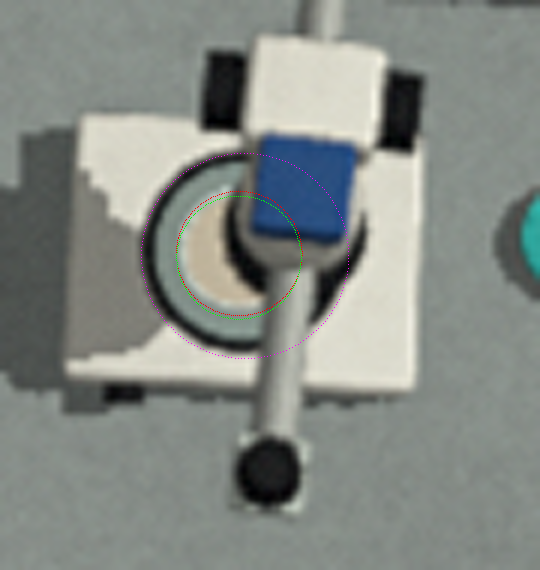

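View pics/ov_s.png

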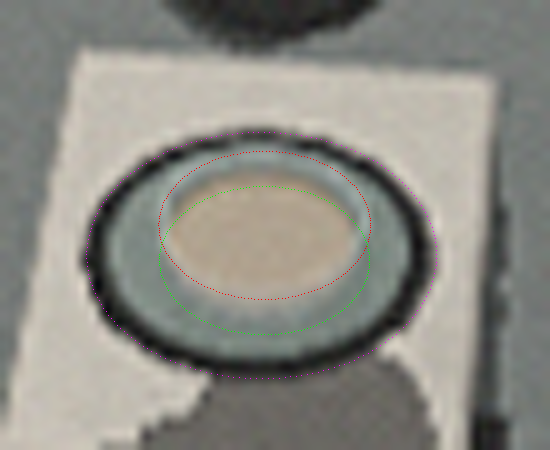

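arm_command --commands '[[8.54, [1.9, 4.1, 0.7], -0.04], [8.54, [1.9, 4.1, 0.7], -0.04], [8.54, [1.9, 4.1, 0.7], -0.04], [8.54, [1.9, 4.1, 0.7], -0.04], [8.54, [1.9, 4.1, 0.7], -0.04], [8.54, [1.9, 4.1, 0.7], -0.04], [8.54, [1.9, 4.1, 0.7], -0.04], [8.54, [1.9, 4.1, 0.7], -0.04], [8.54, [1.9, 4.1, 0.7], -0.04], [8.54, [1.9, 4.1, 0.7], -0.04], [8.54, [1.9, 4.1, 0.7], -0.04], [8.54, [1.9, 4.1, 0.7], -0.04]]' --grip_force 30

```text
clock: 1.3
position: [0.4413, -0.0402, 0.3342]
ee_rot: [-0.474, 0.474, -0.525, 0.525]
contact_force: [1.2, -0.3, 0.0]
width: 0.0852
```

arm_command --commands '[[8.54, [2.1, 4.3, 0], 0], [8.54, [2.0, 4.4, 0], 0], [8.54, [0, 0, 0], 0]]'

```text
clock: 1.6
position: [0.4837, 0.0501, 0.3333]
ee_rot: [0.477, -0.475, 0.524, -0.522]
contact_force: [-0.8, -1.0, 0.4]
width: 0.0858
```

```bash
python3 - <<'E'
from h import *
from scipy.spatial.transform import Rotation as Ro
s=manip.get_state();print(s['position'],s['qpos'],s['contact_force']);print(Ro.from_quat(s['ee_rot'],scalar_first=True).as_matrix())
im=grab('side');save(im,'s1.png',(180,60,380,260),3)
im=grab('top');save(im,'t1.png',(180,40,380,260),2.7)
E
```

```text
[0.48365631 0.05009421 0.33330216] [-0.04234408  0.1020331   1.52536292  0.00325322  1.51432847  1.6213555 ] [-0.81767397 -0.98188747  0.36466068]
[[-9.29526778e-02  6.07506063e-06  9.95670528e-01]
 [-9.95665265e-01  3.25068467e-03 -9.29522064e-02]
 [-3.23717561e-03 -9.99994716e-01 -2.96111118e-04]]
```

View pics/s1.png

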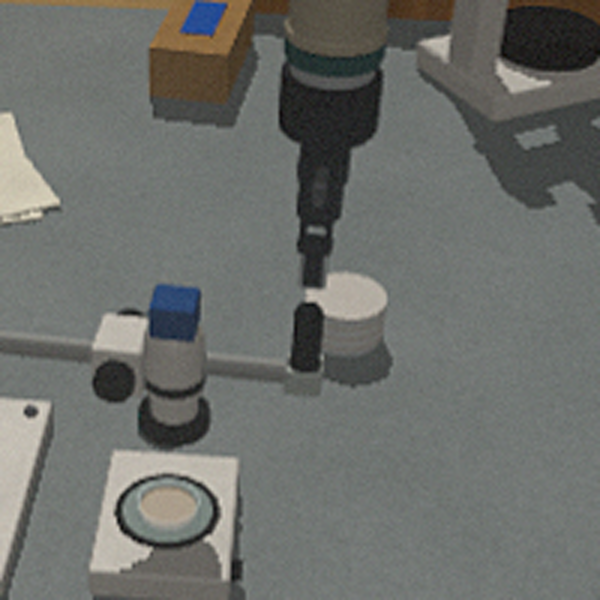

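View pics/t1.png

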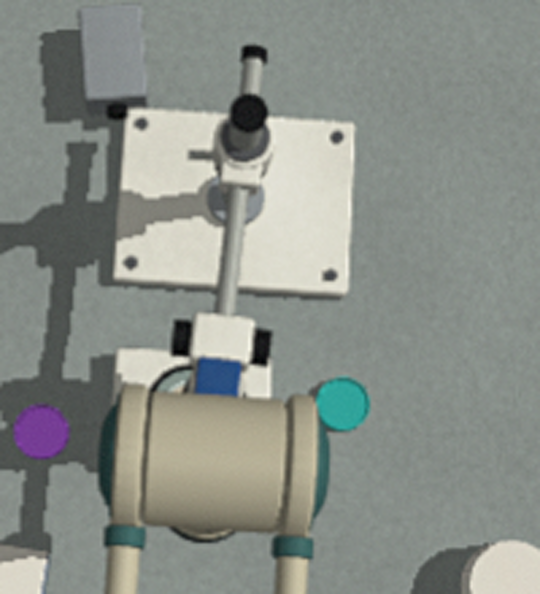

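The side picture shows the open gripper directly above the handle (at about crop (308,300)). In the top picture the wrist hides the handle, but the tube and clamp at about (232,290) stay visible, so I'll track the arm angle from those.

```bash
cat > ang.py <<'E'
from h import *
P=np.array([.841,.0095])
def cloud(im):
    v,u=np.mgrid[0:384,0:512]
    K=im['intrinsics'];d=cv2.undistortPoints(np.stack([u,v],-1).reshape(-1,1,2).astype(float),K,np.array([float(im['k1']),0,0,0])).reshape(-1,2)
    r=im['range_z'].reshape(-1);c=np.c_[d,np.ones(len(d))]*r[:,None]
    W=(c-im['t'])@im['R'];W[r==0]=np.nan;return W
def beta(im,full=False):
    W=cloud(im);d=W[:,:2]-P;r=np.hypot(*d.T);b=np.arctan2(d[:,1],-d[:,0])
    k=(r>.075)&(r<.215)&(W[:,2]>.17)&(W[:,2]<.235)&(abs(b)<1.1)
    # tube part: r .075-.15
    kt=k&(r<.15)
    A=np.median(b[kt])
    # colour-free image-plane fit: total least squares through tube points
    p=d[kt&(abs(b-A)<.2)];m=p.mean(0);_,_,vt=np.linalg.svd(p-m);dirv=vt[0]*np.sign(-vt[0][0])
    return A,np.arctan2(dirv[1],-dirv[0]),np.arctan2(m[1],-m[0]),kt.sum(),np.mean(b[k&(r>.15)]),(k&(r>.15)).sum()
def rep():
    c=manip.get_state();im=grab('top');s=manip.get_state();B=beta(im)
    p=s['position'];d=p[:2]-P
    print('t_img %.2f'%c['clock'],'beta',np.round(B,4),'now %.2f'%s['clock'],'tcp',np.round(p,4),'tcp beta %.4f r %.4f'%(np.arctan2(d[1],-d[0]),np.hypot(*d)),'F',np.round(s['contact_force'],1),'w %.3f'%s['width'])
E
python3 - <<'E'
from ang import *
rep();rep()
E
```

```text
t_img 1.70 beta [1.151e-01 8.560e-02 1.142e-01 2.170e+02 1.064e-01 5.900e+02] now 1.75 tcp [0.4817 0.0448 0.3335] tcp beta 0.0978 r 0.3610 F [ 0.5 -0.4  0.3] w 0.085
t_img 1.75 beta [1.137e-01 9.440e-02 1.129e-01 2.150e+02 1.069e-01 5.900e+02] now 1.80 tcp [0.4816 0.0441 0.3337] tcp beta 0.0961 r 0.3611 F [-0.2 -0.8  0.3] w 0.085
```

arm_command --commands '[[8.54, [0.0, 0.1, -2.3], 0], [8.54, [0, 0, -2.3], 0], [8.54, [0, 0, -2.3], 0], [8.54, [0, 0, -2.3], 0], [8.54, [0, 0, 0], 0], [1, [0, 0, 0], 0], [1, [0, 0, 0], 0], [1, [0, 0, 0], 0], [1, [0, 0, 0], 0]]'

```text
clock: 2.7
position: [0.4827, 0.0458, 0.243]
ee_rot: [-0.475, 0.474, -0.524, 0.525]
contact_force: [-0.5, -0.0, 0.2]
width: 0.0283
```

```bash
python3 -c "
from ang import *
rep()"
```

```text
t_img 2.70 beta [1.150e-01 9.270e-02 1.138e-01 2.150e+02 1.065e-01 5.900e+02] now 2.75 tcp [0.4826 0.0459 0.2431] tcp beta 0.1012 r 0.3602 F [-0.3 -0.5  2.3] w 0.025
```

```bash
cat > path.py <<'E'
import numpy as np,sys
P=np.array([.841,.0095]);r=.3602
def xy(b): return 100*(np.array([P[0]-r*np.cos(b),P[1]+r*np.sin(b)]))
def rows(b0,dbs,w,off=(0,0)):
    cur=xy(b0)+100*np.array(off);b=b0;out=[];ya=0
    for i,d in enumerate(dbs):
        b+=d;t=xy(b);s=np.round(t-cur,2);cur=cur+s
        out.append([w[i] if hasattr(w,'__len__') else w,[float(s[0]),float(s[1]),0],round(-d,3)])
    print(out,'end',round(b,4),cur)
E
python3 -c "
from path import *
rows(.1012,[-.01,-.025]+[-.045]*10,1);rows(.1012-.485,[-.045,-.035,-.02,-.01,0,0],1)
b=.1012-.595
rows(b,[.004,.01,.016,.022,.028]+[.032]*6,[1]*9+[8.54]*2)
"
```

```text
[[1, [-0.03, -0.36, 0], 0.01], [1, [-0.08, -0.9, 0], 0.025], [1, [-0.07, -1.62, 0], 0.045], [1, [0.01, -1.62, 0], 0.045], [1, [0.07, -1.62, 0], 0.045], [1, [0.15, -1.61, 0], 0.045], [1, [0.22, -1.6, 0], 0.045], [1, [0.29, -1.6, 0], 0.045], [1, [0.36, -1.58, 0], 0.045], [1, [0.44, -1.56, 0], 0.045], [1, [0.5, -1.54, 0], 0.045], [1, [0.58, -1.52, 0], 0.045]] end -0.3838 [ 50.70429097 -12.54099487]
[[1, [0.64, -1.49, 0], 0.045], [1, [0.54, -1.14, 0], 0.035], [1, [0.33, -0.64, 0], 0.02], [1, [0.17, -0.32, 0], 0.01], [1, [0.0, 0.0, 0], 0], [1, [0.0, 0.0, 0], 0]] end -0.4938 [ 52.38051133 -16.12757044]
[[1, [-0.07, 0.13, 0], -0.004], [1, [-0.17, 0.32, 0], -0.01], [1, [-0.26, 0.51, 0], -0.016], [1, [-0.34, 0.71, 0], -0.022], [1, [-0.42, 0.92, 0], -0.028], [1, [-0.45, 1.06, 0], -0.032], [1, [-0.41, 1.08, 0], -0.032], [1, [-0.38, 1.09, 0], -0.032], [1, [-0.34, 1.1, 0], -0.032], [8.54, [-0.31, 1.11, 0], -0.032], [8.54, [-0.27, 1.12, 0], -0.032]] end -0.2218 [48.96301713 -6.972592  ]
```

arm_command --commands '[[1, [0, 0, 0], 0], [1, [0, 0, 0], 0], [1, [-0.03, -0.36, 0], 0.01], [1, [-0.08, -0.9, 0], 0.025], [1, [-0.07, -1.62, 0], 0.045], [1, [0.01, -1.62, 0], 0.045], [1, [0.07, -1.62, 0], 0.045], [1, [0.15, -1.61, 0], 0.045], [1, [0.22, -1.6, 0], 0.045], [1, [0.29, -1.6, 0], 0.045], [1, [0.36, -1.58, 0], 0.045], [1, [0.44, -1.56, 0], 0.045]]'

```text
clock: 3.95
position: [0.4967, -0.0955, 0.2431]
ee_rot: [0.569, -0.568, 0.42, -0.422]
contact_force: [0.9, 0.4, 5.3]
width: 0.024
```

arm_command --commands '[[1, [0.5, -1.54, 0], 0.045], [1, [0.58, -1.52, 0], 0.045], [1, [0.64, -1.49, 0], 0.045], [1, [0.54, -1.14, 0], 0.035], [1, [0.33, -0.64, 0], 0.02], [1, [0.17, -0.32, 0], 0.01], [1, [0, 0, 0], 0], [1, [0, 0, 0], 0], [1, [0, 0, 0], 0], [1, [0, 0, 0], 0]]'

```text
clock: 4.95
position: [0.5242, -0.1615, 0.2431]
ee_rot: [0.607, -0.607, 0.361, -0.363]
contact_force: [0.4, -0.3, 4.9]
width: 0.024
```

```bash
python3 -c "
from ang import *
rep()
im=load('top');save(im,'t2.png',(180,40,380,260),2.7)
im=grab('side');save(im,'s2.png',(180,60,380,260),3)
"
```

```text
t_img 4.95 beta [-4.788e-01 -5.039e-01 -4.810e-01  2.190e+02 -4.768e-01  6.250e+02] now 5.00 tcp [ 0.5242 -0.1615  0.2431] tcp beta -0.4949 r 0.3600 F [-0.3 -0.5  5. ] w 0.024
```

View pics/t2.png

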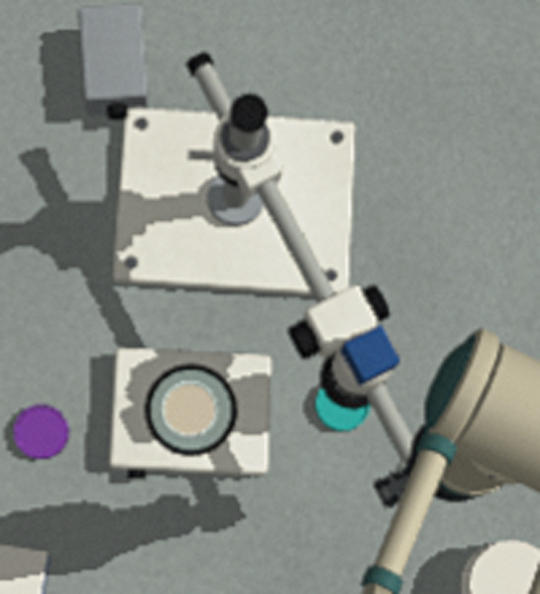

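View pics/s2.png

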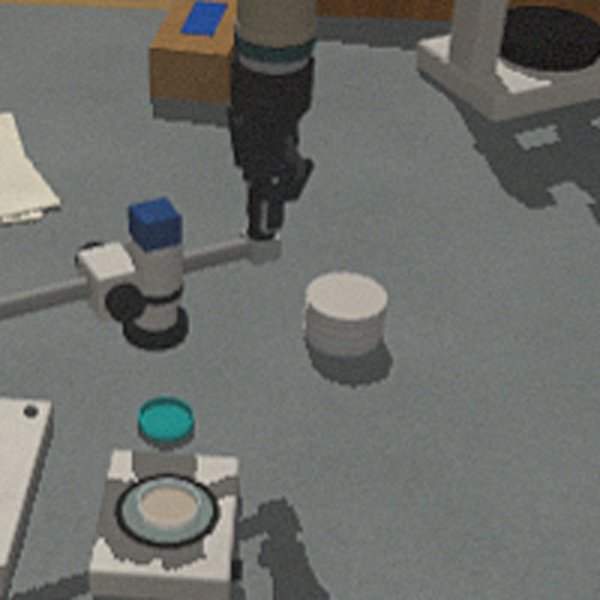

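The handle is held, with TCP radius 0.360 from the post as expected. The dish is now fully visible at crop (190,410), so I'll measure it here.

```bash
python3 -c "
from h import *
T=load('top');save(T,'td2.png',(220,165,290,220),10)
"
```

```text
(no output)
```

View pics/td2.png

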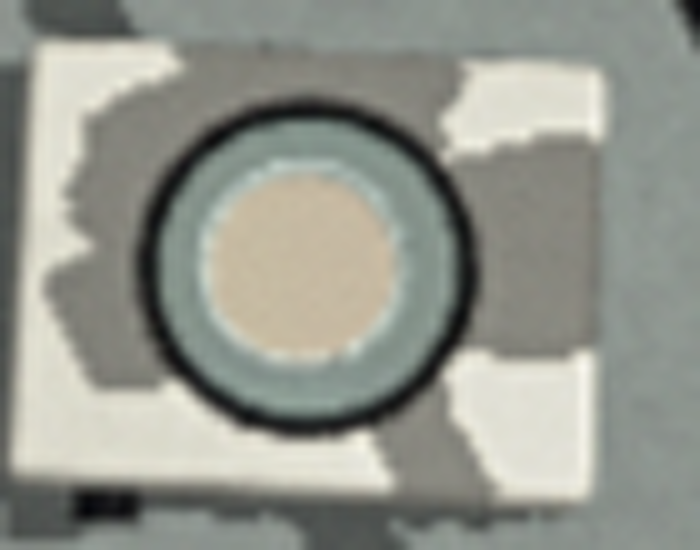

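The dish centre is at crop (303,262) and the stage centre at (308,267).

```bash
python3 -c "
from h import *
T=load('top');p=world(T,220+30.35-.5,165+26.25-.5,z=.045);print(p)
d=p[:2]-[.841,.0095];print(np.arctan2(d[1],-d[0]),np.hypot(*d))
"
```

```text
[0.60457602 0.05669352 0.045     ]
0.1970243052211705 0.24108821308776
```

arm_command --commands '[[1, [-0.07, 0.13, 0], -0.004], [1, [-0.17, 0.32, 0], -0.01], [1, [-0.26, 0.51, 0], -0.016], [1, [-0.34, 0.71, 0], -0.022], [1, [-0.42, 0.92, 0], -0.028], [1, [-0.45, 1.06, 0], -0.032], [1, [-0.41, 1.08, 0], -0.032], [1, [-0.38, 1.09, 0], -0.032], [8.54, [-0.34, 1.1, 0], -0.032], [8.54, [-0.31, 1.11, 0], -0.032], [8.54, [-0.27, 1.12, 0], -0.032], [8.54, [-0.23, 1.13, 0], -0.032]]'

```text
clock: 6.25
position: [0.4866, -0.0579, 0.2418]
ee_rot: [-0.545, 0.545, -0.451, 0.45]
contact_force: [1.3, 0.4, -0.6]
width: 0.0807
```

```bash
python3 -c "
from ang import *
rep()
from path import *
print(xy(-.1898))"
```

```text
t_img 6.25 beta [-1.775e-01 -1.936e-01 -1.785e-01  2.140e+02 -1.815e-01  6.050e+02] now 6.30 tcp [ 0.4859 -0.0562  0.2418] tcp beta -0.1829 r 0.3611 F [-1.4  2.3  0.7] w 0.085
[48.72684762 -5.8456229 ]
```

```bash
python3 -c "
from path import *
rows(-.1898,[.035,.031,.030,.029],8.54,(0.0000,0))"
```

```text
[[8.54, [-0.22, 1.24, 0], -0.035], [8.54, [-0.15, 1.11, 0], -0.031], [8.54, [-0.12, 1.07, 0], -0.03], [8.54, [-0.08, 1.04, 0], -0.029]] end -0.0648 [48.15684762 -1.3856229 ]
```

arm_command --commands '[[8.54, [-0.22, 1.24, 0], -0.035], [8.54, [-0.15, 1.11, 0], -0.031], [8.54, [-0.12, 1.07, 0], -0.03], [8.54, [-0.08, 1.04, 0], -0.029]]'

```text
clock: 6.7
position: [0.4811, -0.0136, 0.2418]
ee_rot: [-0.516, 0.516, -0.483, 0.483]
contact_force: [0.2, -0.7, -0.6]
width: 0.0854
```

```bash
python3 -c "
from ang import *
rep()"
```

```text
t_img 6.70 beta [-5.19e-02 -6.70e-02 -5.28e-02  2.21e+02 -5.65e-02  5.98e+02] now 6.75 tcp [ 0.4808 -0.0122  0.2418] tcp beta -0.0601 r 0.3608 F [-0.9  1.  -0.6] w 0.086
```

```bash
python3 -c "
from path import *
rows(-.0648,[.031,.027,.026,.0255,.0245],8.54)"
```

```text
[[8.54, [-0.06, 1.12, 0], -0.031], [8.54, [-0.01, 0.97, 0], -0.027], [8.54, [0.0, 0.93, 0], -0.026], [8.54, [0.03, 0.92, 0], -0.025], [8.54, [0.05, 0.88, 0], -0.025]] end 0.0692 [48.16559825  3.43753715]
```

arm_command --commands '[[8.54, [-0.06, 1.12, 0], -0.031], [8.54, [-0.01, 0.97, 0], -0.027], [8.54, [0.0, 0.93, 0], -0.026], [8.54, [0.03, 0.92, 0], -0.025], [8.54, [0.05, 0.88, 0], -0.025]]'

```text
clock: 7.25
position: [0.4814, 0.0343, 0.2419]
ee_rot: [-0.483, 0.483, -0.517, 0.517]
contact_force: [-0.9, 0.3, 0.5]
width: 0.0852
```

```bash
python3 -c "
from ang import *
rep()"
```

```text
t_img 7.25 beta [8.11e-02 5.87e-02 8.01e-02 2.14e+02 7.14e-02 5.96e+02] now 7.30 tcp [0.4814 0.0355 0.2418] tcp beta 0.0721 r 0.3605 F [ 0.8  0.1 -0.5] w 0.085
```

```bash
python3 -c "
from path import *
rows(.0692,[.026,.0225,.022,.0212,.0206,.0197],8.54)"
```

```text
[[8.54, [0.08, 0.93, 0], -0.026], [8.54, [0.08, 0.81, 0], -0.022], [8.54, [0.1, 0.79, 0], -0.022], [8.54, [0.12, 0.75, 0], -0.021], [8.54, [0.13, 0.73, 0], -0.021], [8.54, [0.13, 0.7, 0], -0.02]] end 0.2012 [48.806209    8.15059513]
```

arm_command --commands '[[8.54, [0.08, 0.93, 0], -0.026], [8.54, [0.08, 0.81, 0], -0.022], [8.54, [0.1, 0.79, 0], -0.022], [8.54, [0.12, 0.75, 0], -0.021], [8.54, [0.13, 0.73, 0], -0.021], [8.54, [0.13, 0.7, 0], -0.02]]'

```text
clock: 7.9
position: [0.4879, 0.0811, 0.2419]
ee_rot: [-0.448, 0.448, -0.547, 0.547]
contact_force: [-0.8, -0.2, 0.1]
width: 0.0853
```

```bash
python3 -c "
from ang import *
rep()"
```

```text
t_img 7.90 beta [2.135e-01 1.883e-01 2.151e-01 2.140e+02 2.072e-01 5.890e+02] now 7.95 tcp [0.4881 0.0821 0.2419] tcp beta 0.2028 r 0.3603 F [1.2 1.3 1.2] w 0.085
```

```bash
python3 -c "
from path import *
rows(.2012,[.0232,.018,.0175,.017,.0166,.0161,.0156],8.54)"
```

```text
[[8.54, [0.18, 0.82, 0], -0.023], [8.54, [0.15, 0.63, 0], -0.018], [8.54, [0.15, 0.61, 0], -0.018], [8.54, [0.17, 0.59, 0], -0.017], [8.54, [0.16, 0.57, 0], -0.017], [8.54, [0.18, 0.56, 0], -0.016], [8.54, [0.17, 0.53, 0], -0.016]] end 0.3252 [49.96661456 12.45842653]
```

arm_command --commands '[[8.54, [0.18, 0.82, 0], -0.023], [8.54, [0.15, 0.63, 0], -0.018], [8.54, [0.15, 0.61, 0], -0.018], [8.54, [0.17, 0.59, 0], -0.017], [8.54, [0.16, 0.57, 0], -0.017], [8.54, [0.18, 0.56, 0], -0.016], [8.54, [0.17, 0.53, 0], -0.016]]'

```text
clock: 8.65
position: [0.4995, 0.1248, 0.242]
ee_rot: [-0.412, 0.412, -0.575, 0.575]
contact_force: [-0.1, -0.8, 0.7]
width: 0.0853
```

```bash
python3 -c "
from ang import *
rep()"
```

```text
t_img 8.65 beta [3.411e-01 3.264e-01 3.437e-01 2.180e+02 3.341e-01 5.900e+02] now 8.70 tcp [0.4998 0.1256 0.242 ] tcp beta 0.3280 r 0.3604 F [ 0.5  1.4 -0.8] w 0.086
```

```bash
python3 -c "
from path import *
rows(.3252,[.0185,.0157,.0152,.0148,.0144,.014,.0136,.0132,.0128],8.54)"
```

```text
[[8.54, [0.22, 0.63, 0], -0.018], [8.54, [0.19, 0.53, 0], -0.016], [8.54, [0.2, 0.51, 0], -0.015], [8.54, [0.2, 0.5, 0], -0.015], [8.54, [0.2, 0.47, 0], -0.014], [8.54, [0.2, 0.47, 0], -0.014], [8.54, [0.2, 0.44, 0], -0.014], [8.54, [0.2, 0.43, 0], -0.013], [8.54, [0.2, 0.42, 0], -0.013]] end 0.4574 [51.77792182 16.85832911]
```

arm_command --commands '[[8.54, [0.22, 0.63, 0], -0.018], [8.54, [0.19, 0.53, 0], -0.016], [8.54, [0.2, 0.51, 0], -0.015], [8.54, [0.2, 0.5, 0], -0.015], [8.54, [0.2, 0.47, 0], -0.014], [8.54, [0.2, 0.47, 0], -0.014], [8.54, [0.2, 0.44, 0], -0.014], [8.54, [0.2, 0.43, 0], -0.013], [8.54, [0.2, 0.42, 0], -0.013]]'

```text
clock: 9.6
position: [0.5176, 0.1689, 0.242]
ee_rot: [-0.373, 0.373, -0.6, 0.601]
contact_force: [-0.5, 0.2, 0.4]
width: 0.0853
```

```bash
python3 -c "
from ang import *
rep()"
```

```text
t_img 9.60 beta [4.690e-01 4.451e-01 4.723e-01 2.140e+02 4.599e-01 5.950e+02] now 9.65 tcp [0.5179 0.1695 0.242 ] tcp beta 0.4598 r 0.3605 F [-0.1  0.5  0.8] w 0.085
```

```bash
python3 -c "
from path import *
rows(.4574,[.015,.0115,.011,.0108,.0105,.0105,.009,.007,.004,.002,0,0],1)"
```

```text
[[1, [0.24, 0.48, 0], -0.015], [1, [0.19, 0.37, 0], -0.011], [1, [0.19, 0.35, 0], -0.011], [1, [0.19, 0.34, 0], -0.011], [1, [0.18, 0.33, 0], -0.011], [1, [0.19, 0.33, 0], -0.011], [1, [0.16, 0.28, 0], -0.009], [1, [0.13, 0.22, 0], -0.007], [1, [0.08, 0.12, 0], -0.004], [1, [0.03, 0.06, 0], -0.002], [1, [0.0, 0.0, 0], 0], [1, [0.0, 0.0, 0], 0]] end 0.5487 [53.36272155 19.73703975]
```

arm_command --commands '[[1, [0.24, 0.48, 0], -0.015], [1, [0.19, 0.37, 0], -0.011], [1, [0.19, 0.35, 0], -0.011], [1, [0.19, 0.34, 0], -0.011], [1, [0.18, 0.33, 0], -0.011], [1, [0.19, 0.33, 0], -0.011], [1, [0.16, 0.28, 0], -0.009], [1, [0.13, 0.22, 0], -0.007], [1, [0.08, 0.12, 0], -0.004], [1, [0.03, 0.06, 0], -0.002], [1, [0.0, 0.0, 0], 0], [1, [0.0, 0.0, 0], 0]]'

```text
clock: 10.85
position: [0.5332, 0.1973, 0.2422]
ee_rot: [-0.346, 0.346, -0.617, 0.617]
contact_force: [-0.3, -0.0, 2.5]
width: 0.024
```

```bash
python3 -c "
from ang import *
rep()
from path import *
dl=.199-.5487
s=[-.006,-.016,-.028];n=s+[-.032]*7;rest=dl-sum(n)
print(rest)
rows(.5487,n+[-.028,-.02],1)
b=.5487+sum(n)-.048
rows(b,[(.199-b)*f for f in(.5,.3,.2)]+[0]*5,1)"
```

```text
t_img 10.85 beta [5.551e-01 5.375e-01 5.588e-01 2.190e+02 5.464e-01 5.960e+02] now 10.90 tcp [0.5332 0.1973 0.2422] tcp beta 0.5478 r 0.3606 F [-1.2  0.5  2.6] w 0.025
-0.07569999999999993
[[1, [-0.11, -0.18, 0], 0.006], [1, [-0.3, -0.5, 0], 0.016], [1, [-0.49, -0.88, 0], 0.028], [1, [-0.54, -1.02, 0], 0.032], [1, [-0.5, -1.04, 0], 0.032], [1, [-0.47, -1.05, 0], 0.032], [1, [-0.43, -1.07, 0], 0.032], [1, [-0.4, -1.08, 0], 0.032], [1, [-0.37, -1.09, 0], 0.032], [1, [-0.33, -1.11, 0], 0.032], [1, [-0.26, -0.97, 0], 0.028], [1, [-0.17, -0.7, 0], 0.02]] end 0.2267 [48.99761732  9.04725778]
[[1, [-0.11, -0.49, 0], 0.014], [1, [-0.06, -0.29, 0], 0.008], [1, [-0.04, -0.2, 0], 0.006], [1, [-0.0, 0.0, 0], 0], [1, [-0.0, 0.0, 0], 0], [1, [-0.0, 0.0, 0], 0], [1, [-0.0, 0.0, 0], 0], [1, [-0.0, 0.0, 0], 0]] end 0.199 [48.79162869  8.06597007]
```

Caught at β≈0.548, clear of the stop. Next I bring it to the dish angle, β≈0.199.

arm_command --commands '[[1, [-0.11, -0.18, 0], 0.006], [1, [-0.3, -0.5, 0], 0.016], [1, [-0.49, -0.88, 0], 0.028], [1, [-0.54, -1.02, 0], 0.032], [1, [-0.5, -1.04, 0], 0.032], [1, [-0.47, -1.05, 0], 0.032], [1, [-0.43, -1.07, 0], 0.032], [1, [-0.4, -1.08, 0], 0.032], [1, [-0.37, -1.09, 0], 0.032], [1, [-0.33, -1.11, 0], 0.032], [1, [-0.26, -0.97, 0], 0.028], [1, [-0.17, -0.7, 0], 0.02]]'

```text
clock: 12.1
position: [0.4899, 0.0892, 0.2422]
ee_rot: [-0.441, 0.44, -0.553, 0.554]
contact_force: [1.8, -0.4, 1.0]
width: 0.0243
```

arm_command --commands '[[1, [-0.11, -0.49, 0], 0.014], [1, [-0.06, -0.29, 0], 0.008], [1, [-0.04, -0.2, 0], 0.006], [1, [0, 0, 0], 0], [1, [0, 0, 0], 0], [1, [0, 0, 0], 0], [1, [0, 0, 0], 0], [1, [0, 0, 0], 0], [1, [0, 0, 0], 0], [1, [0, 0, 0], 0]]'

```text
clock: 13.1
position: [0.488, 0.0806, 0.2422]
ee_rot: [-0.448, 0.448, -0.547, 0.548]
contact_force: [5.0, -2.2, 1.1]
width: 0.024
```

```bash
python3 -c "
from ang import *
rep()
im=grab('side');save(im,'s3.png',(195,130,305,250),5)
"
```

```text
t_img 13.10 beta [2.131e-01 2.027e-01 2.140e-01 2.170e+02 2.040e-01 5.910e+02] now 13.15 tcp [0.488  0.0807 0.2422] tcp beta 0.1989 r 0.3601 F [ 6.4 -1.1  0.7] w 0.024
```

View pics/s3.png

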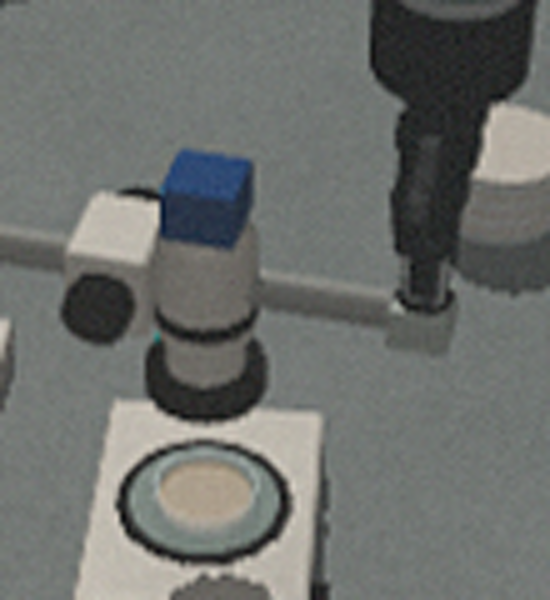

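The side picture shows the lens above the dish and the handle still in the gripper. Computed lens position is (0.601, 0.058), against the dish at about (0.602, 0.057). Releasing now.

arm_command --commands '[[8.54, [0, 0, 0], 0], [8.54, [0, 0, 0], 0], [8.54, [0, 0, 0], 0], [8.54, [0, 0, 0], 0], [8.54, [0, 0, 0], 0], [8.54, [0, 0, 0], 0]]'

```text
clock: 13.8
position: [0.4872, 0.0807, 0.242]
ee_rot: [0.448, -0.448, 0.547, -0.547]
contact_force: [-0.1, 0.1, -0.9]
width: 0.0855
```

```bash
python3 -c "
from ang import *
rep();rep();rep()
"
```

```text
t_img 13.80 beta [2.128e-01 1.964e-01 2.130e-01 2.140e+02 2.041e-01 5.990e+02] now 13.85 tcp [0.4872 0.0807 0.242 ] tcp beta 0.1986 r 0.3608 F [ 1.   0.9 -0.5] w 0.085
t_img 13.85 beta [2.117e-01 1.928e-01 2.128e-01 2.140e+02 2.043e-01 5.910e+02] now 13.90 tcp [0.4873 0.0806 0.242 ] tcp beta 0.1985 r 0.3608 F [-0.7  0.6 -0.1] w 0.085
t_img 13.90 beta [2.116e-01 1.926e-01 2.123e-01 2.150e+02 2.047e-01 5.940e+02] now 13.95 tcp [0.4873 0.0806 0.242 ] tcp beta 0.1985 r 0.3608 F [ 0.2 -0.3 -1. ] w 0.086
```

Still in place. I rise straight up, back off toward the robot, and check again.

arm_command --commands '[[8.54, [0, 0, 1.5], 0], [8.54, [0, 0, 3], 0], [8.54, [0, 0, 3], 0], [8.54, [0, 0, 3], 0], [8.54, [-3, 0, 1], 0], [8.54, [-4, 0, 0], 0], [8.54, [-4, 0, 0], 0], [8.54, [-3, 0, 0], 0], [8.54, [0, 0, 0], 0], [8.54, [0, 0, 0], 0], [8.54, [0, 0, 0], 0], [8.54, [0, 0, 0], 0]]'

```text
clock: 15.15
position: [0.3484, 0.0806, 0.3568]
ee_rot: [0.448, -0.448, 0.547, -0.547]
contact_force: [1.0, -0.3, 0.6]
width: 0.0855
```

```bash
python3 -c "
from ang import *
rep();rep()
im=load('top');save(im,'t4.png',(180,40,380,260),2.7)
im=grab('side');save(im,'s4.png',(195,100,305,250),4)
"
```

```text
t_img 15.15 beta [2.123e-01 1.916e-01 2.125e-01 2.140e+02 2.055e-01 5.920e+02] now 15.20 tcp [0.3483 0.0806 0.3568] tcp beta 0.1434 r 0.4978 F [-0.4  0.1  0.7] w 0.085
t_img 15.20 beta [2.115e-01 1.924e-01 2.127e-01 2.150e+02 2.044e-01 5.970e+02] now 15.25 tcp [0.3482 0.0806 0.3567] tcp beta 0.1433 r 0.4979 F [ 0.6 -0.5 -0.7] w 0.085
```

View pics/t4.png

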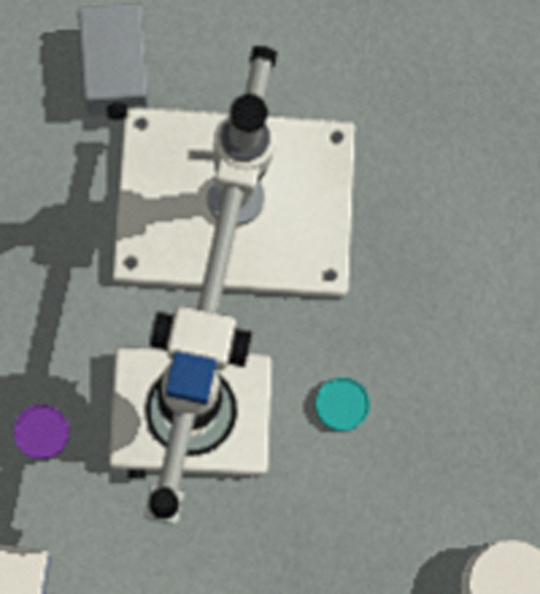

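View pics/s4.png

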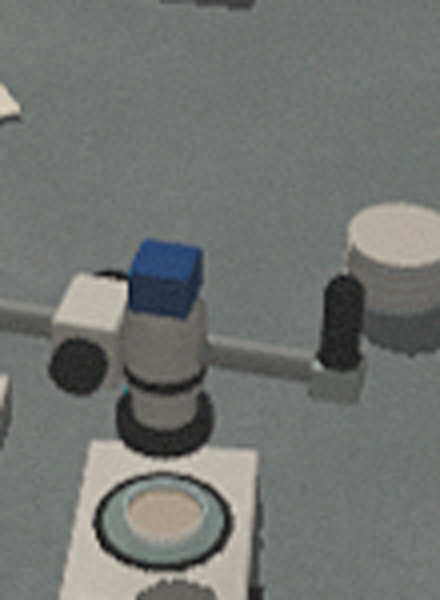

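The pictures show the gripper clear, the lens over the dish with the body at top crop (192,400) and the dish at (190,410), and the handle at (163,503). The measured angle is unchanged since release, so I'm handing in.

```bash
python3 -c "
from rig import manip
print(manip.sign_off())"
```

```text
the job is handed in; nothing more can be done
None
```

The job is done and handed in at about 15.3 s of the 58 s allowed; the hand-in gave no verdict.

- **Swing and follow:** I gripped the handle, swung the arm back, launched it at about 0.32 rad/s and let go at about 6.1 s. The open fingers followed it until about 9.65 s, roughly 3.5 s of free glide. It slowed from about 0.28 to 0.12 rad/s. In every picture the handle was within about 2 mm of the grasp point, measured by arm angle, and no contact force showed above noise.
- **Catch and placing:** I caught the handle again at about 0.55 rad, short of the end stop at about 0.80 rad. I then brought the lens over the dish, let go and backed away.
- **Last checks:** The arm angle stayed at 0.198 rad within about 1 mrad (measurement noise) from release to hand-in, so the arm is at rest. The lens works out at (0.601, 0.058) m.
- **A small disagreement:** The two cameras differ by about 4 mm on where the dish is: (0.601, 0.058) from the side and (0.605, 0.057) from the top. That difference lies almost along the arm, where the swing cannot correct it, and is within the 9 mm the task mentions.
- **Surroundings:** The dish and look-alikes appear unmoved in the last pictures. The beaker and slide box were not fully in those views, but the gripper never came near them.

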